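# Pull the filter from the cold-light source and hold it to the light

## Task

Pull the blue filter from the cold-light source to check it for cracks: turn the red clamp knob a quarter turn anticlockwise to its stop, fold the black cover right back by its yellow lip, and draw the filter holder up out of its slot by the orange tab, keeping the fingers off the glass. Hold it over the lit panel, the glass about a hand's breadth above it and tipped halfway between upright and flat so that light shines through, and finish still holding it there, motionless. Leave clamp and cover open and do not push the dishes or other loose things about.

Things in the scene. Friction and masses are not known exactly. Their poses are not given: they have to be found in the camera images.
- lamp: cold-light source, beige box fixed on the bench, 200 (x) by 160 (y) by 105 high; origin at the centre of its underside, x to its rear (charcoal front with light port faces -x), y to its left, z up. Flat deck at z=105. In its frame: clamp axis at (-10, -47), centre of the filter slot (12 by 62 along y) at (-10, 35), cover hinge line along y at x=24, z=105
- clamp_grip (a point): point on the clamp's vertical axis, 26 above the deck, in the red knob; axes as the lamp's. The knob is a bar 44 long, 10 thick, 15.5 to 35.5 above the deck, parallel to the steel clamp arm below it (14 wide, 42 from axis to tip, 5 to 10 above the deck) that turns with it
- clamp (a joint): angle of clamp knob and arm, rad. 0: arm and bar along the lamp's +y, arm tip 1 above the ear of the filter holder, blocking it. Grows anticlockwise seen from above to the stop at 1.57 (arm to the lamp's front, -x), holder free. Friction 0.08 N m; stays where it is left
- cover_lip (a point): grip point on the yellow lip of the black cover, 22 out from the cover's front wall; moves and turns with the cover. Lip 28 wide (y), 8 thick (z), sticks 30 out of the front wall at its upper edge. Shut, the cover is a hood 68 (x) by 78 (y) by 32 high on the deck; this point then lies 90 in front of the hinge line, 28 above the deck
- cover_hinge (a point): middle of the cover's hinge line, at deck height (z=105) behind the slot; the line runs along the lamp's y; axes as the lamp's
- cover (a joint): opening angle of the cover, rad: 0 shut, grows as the lip rises and swings back to the rear, stop at 1.6 (standing on its rear wall, 34 behind the slot centre). The hinge is stiff (0.05 N m): the cover stays at any angle
- holder: filter holder, loose, about 90 g, dark steel, hangs in the slot by its flange, hidden under the cover but for the flange's ear. Origin: slot centre, underside of the flange (deck height when seated); z up, y along the slot, x normal to the glass. Flange 24 (x), 4 thick, y=-48 (ear, clamp side) to 34. Orange tab on it 10 (x) by 30 (y), z=4 to 26. Frame below 6 (x) by 56 (y), to z=-62
- glass: the blue glass of the filter, fixed in the holder, 42 (y) by 44 (z) by 4 thick (x); origin at its centre, 32 below the holder's origin; same axes as the holder, x is its normal
- panel: the lit light panel, fixed, 290 (x) by 210 (y) by 12 high with an aluminium rim; lit area 268 by 188; origin at the centre of its underside, z up; its top is at z=12. The three dishes stand on its far (+x) end
- dish_a: lidded round specimen dish, diameter 57, 14 tall, standing on the far end of the light panel; origin at the centre of its underside
- dish_b: lidded round specimen dish, diameter 57, 14 tall, standing on the far end of the light panel; origin at the centre of its underside
- dish_c: lidded round specimen dish, diameter 57, 14 tall, standing on the far end of the light panel; origin at the centre of its underside
- forceps: steel forceps lying between lamp and panel, about 125 long (x), 16 wide, 7 high; origin at the underside of their middle
- jar: small amber sample jar with white cap, diameter 40, 55 high; origin at the centre of its underside
- beaker: empty glass beaker, diameter 68, 90 high; origin at the centre of its underside
- wash_bottle: white wash bottle with blue cap, diameter 64, 170 high; origin at the centre of its underside

How it is judged (in metres and radians):
On the way, in this order (a step that is already met when the one before it is completed fails the run):
1. the clamp is turned free and the cover is folded back, the filter holder still in its slot (value of joint clamp above 1.2 rad and value of joint cover above 1.3 rad and z of holder in the frame of lamp below 0.125 m), for 0.2 s.
2. the filter holder is drawn up clear of its slot in the fingers (z of holder in the frame of lamp above 0.17 m and contact force between the fingers and holder above 1 N), for 0.1 s.
At the end, for the whole second after the job is handed in: The fingers hold the holder, clear of panel and lamp, under 30 mm/s; glass centre over the lit area, 50-180 mm above the panel top, glass tipped 25-65 degrees from flat; clamp past 1.2 rad, cover past 1.3 rad; loose things within 20 mm of their start (x of glass in the frame of panel between -0.134 and 0.134 m and y of glass in the frame of panel between -0.094 and 0.094 m and z of glass in the frame of panel between 0.062 and 0.192 m and angle between the x axis of glass and the z axis of panel, either way round between 0.436 and 1.134 rad and contact force between the fingers and holder above 1 N and contact force between holder and panel below 0.2 N and contact force between holder and lamp below 0.2 N and linear speed of holder below 0.03 m/s and value of joint clamp above 1.2 rad and value of joint cover above 1.3 rad and distance of each of dish_a, dish_b, dish_c, forceps, jar, beaker, wash_bottle from where it was at the start of the episode below 0.02 m); the arm keeps its last pose, push and grip.
It fails at once if the fingers press on the filter glass (contact force between the fingers and glass above 0.5 N).
It fails at once if a dish or another loose thing is pushed away (more than 20 mm) or knocked over (distance of any of dish_a, dish_b, dish_c, forceps, jar, beaker, wash_bottle from where it was at the start of the episode above 0.02 m or angle between any of jar, beaker, wash_bottle's own z axis and vertical above 0.5 rad).
It also fails if it takes over 67 s, if anything falls off the work surface, if the arm or the gripper's body presses on something with over 40 N, if the wrist force passes 120 N, or if a joint passes its speed limit or range.

## Robot

A 6-joint arm with a two-finger parallel gripper is mounted at the origin on the work surface. World frame = base frame: x ahead of the robot, y to its left, z up, the work surface at z = 0. Lengths are in mm, angles in rad, forces in N, time in s.
With the tool pointing down it reaches from about 350 to 875 mm from the base axis. Payload 4.2 kg.
Tool frame: the origin (TCP) lies between the finger pads; the fingertips stand 25 mm ahead of it and the grasp point (between the pads) lies 6 mm ahead of it; z points along the fingers, y is the line along which they close (so a half turn about z gives the same grasp; the last joint's range is limited). The gripper opens to 85 mm and grips with 20 to 120 N. Pads are 22 mm wide; open, the fingers measure 114 mm over their backs; the gripper's body (76 mm by 85 mm) begins 54 mm behind the grasp point. The pads swing forward as they close: fully open they stand 13 mm farther back than shut.
Start: joints at [1.494, 0.385, 0.008, 0, -1.194, -0.259], TCP at [205.92, 590.082, 256.312] pointing down, gripper open.
Joint ranges: [-3.14, 3.14], [-1.21, 2.06], [-1.07, 1.41], [-3.16, 2.05], [-2.99, -0.16], [-3.1, 3.1]. Speed limits (rad/s): [2.79, 2.79, 3.14, 3.14, 3.14, 3.14].

## Interface

Orientations are given as a unit quaternion [x, y, z, w].
In Python, from bench import arm gives the robot as it stands.
- The arm moves only by the shell command python3 -m pendant 'ROWS'. ROWS is JSON, a list of rows, each a list of 7 numbers: the shift along the tool's x, y, z in m, then the turn, a rotation vector about the tool's x, y, z in degrees, then the finger opening in m, from 0 to 0.0854. In form: [[x, y, z, wx, wy, wz, fingers], ...]. A call has 1 to 12 rows; each row shifts and turns the commanded pose from where the row before left it, along the tool's axes as they then stand; what a row does not reach is not made up. A row lasts 1/10 s, in which the tool goes at most 50 mm and 8.59 degrees, less where a joint would pass 70% of its speed; a pose out of reach is approached as far as the arm can. A call is refused whole if a number of a shift passes 0.05 or a number of a turn 8.59, either way. A call with a gripper value outside its range is refused whole. The fingers move at their own pace and stop on an object; the grip force is fixed at half the most. Time passes only in rows, so rows that do not move let the fingers close. It gives the time, the measured TCP pose, the force, the opening and the grip force at its end, in the units of the state.
- arm.read_state(): the state, without advancing time (a new reading comes with each control period).
- arm.get_image(name): name is "scene" or "side" or "wrist"; returns a dict with "image" (420x560x3 uint8, red, green, blue), "fx", "fy", "cx", "cy" (pixels), "k1" (the pictures are not rectified: a ray, as slopes to the right and down, at radius r is drawn at 1 + k1 r^2 times it, then the intrinsics apply), "xyz" and "rotation" of the camera in the world. Camera axes: x right, y down, z forward; pixel columns grow to the right and rows downward; lengths in mm; the calibration is good to about 2 mm. A picture is of the moment at which its call begins. There is no depth.
- arm.job_done(): hands the job in; it is judged then, once.
The state is a dict: "clock": time; "joints": joint angles; "joint_vel": joint speeds; "joint_efforts": joint torques, N m; "position": TCP position; "ee_rot": TCP orientation; "contact_force": force on the tool from outside, world axes, zero at the start; "wrist_torque": the same for the moment, N m; "gripper_width": finger opening in mm; "grasp_force": force on a finger pad.
Only numpy, scipy, OpenCV 4.12 (cv2) and the standard library are available. Lean on these libraries where they do the work, as an engineer would, in place of code of your own. Each camera call takes 0.05 s, during which the arm holds its last target. There are 200 camera calls.

## Working session

There is one attempt and no reset: what is moved stays moved. The work goes in short steps, Python scripts to look and compute and a shell command to move; the robot and the scene stay as the last step left them, time stands still between calls to the robot, and variables do not carry over. Pictures are saved under pics/ and viewed, at most 10 in all, crops included, and the job is handed in when it is done.

```bash
ls; mkdir -p pics
python3 - <<'E'
from bench import arm
import cv2,pickle
s=arm.read_state(); print({k:s[k] for k in('clock','position','ee_rot','gripper_width','contact_force')})
d={}
for n in("scene","side","wrist"):
    g=arm.get_image(n); d[n]=g
    print(n,g['fx'],g['cx'],g['cy'],g['k1'],g['xyz'],g['rotation'])
    cv2.imwrite(f'pics/{n}0.png',g['image'][:,:,::-1])
pickle.dump(d,open('d0.pkl','wb'))
E
```

```text
pics
{'clock': 0.0, 'position': array([205.743113  , 589.61388833, 255.20920944]), 'ee_rot': array([ 9.85926160e-01, -1.67177719e-01, -1.17655993e-04,  1.09668223e-03]), 'gripper_width': 85.4045003591827, 'contact_force': array([-0.13083758, -0.37747159, -0.90097124])}
scene 458.268859582073 282.79628022301046 212.88778918890637 -0.028066930333279606 [1218.96868641  186.26611515 1170.23894842] [ 0.58161523  0.7622548  -0.22405188 -0.17461987]
side 509.4761849952714 295.3299452058117 207.5152938117526 0.05731203242013439 [-112.90251679 1248.5381477  1062.69289685] [-0.23093018  0.85419672 -0.45065188  0.11803427]
wrist 345.88720946473086 280.19498195819887 205.7697437621454 0.023866833988862992 [283.23770691 562.52026031 372.92389674] [-0.57112823  0.80491197  0.13057945 -0.09422459]
```

View pics/scene0.png

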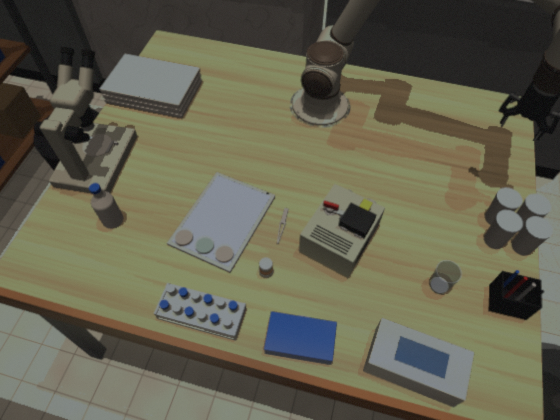

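View pics/side0.png

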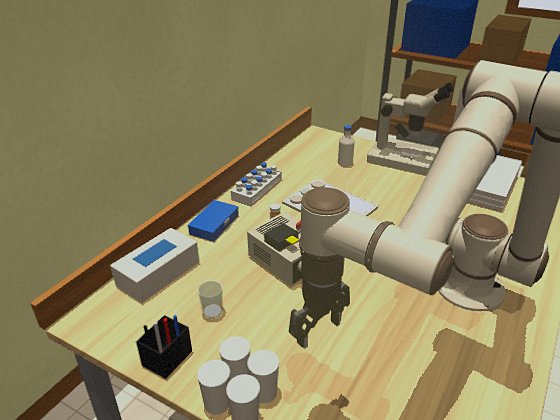

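The scene camera shows the lamp near (343,230), with the red knob at (331,206) and the yellow lip at (366,205). The panel is at (222,220) with the dishes at its near end, and the forceps are at (282,225). I'll zoom in for accurate keypoints.

```bash
cat > h.py <<'E'
import numpy as np,cv2,pickle
from scipy.spatial.transform import Rotation as R
def proj(g,P):
    P=np.atleast_2d(P).astype(float); c=R.from_quat(g['rotation']).inv().apply(P-np.array(g['xyz']))
    s=c[:,:2]/c[:,2:]; s=s*(1+g['k1']*(s**2).sum(1,keepdims=True))
    return s*[g['fx'],g['fy']]+[g['cx'],g['cy']]
def ray(g,uv,z):
    d=(np.array(uv,float)-[g['cx'],g['cy']])/[g['fx'],g['fy']]; s=d.copy()
    for _ in range(20): s=d/(1+g['k1']*(s@s))
    v=R.from_quat(g['rotation']).apply([*s,1]); o=np.array(g['xyz'])
    return o+v*(z-o[2])/v[2]
def crop(g,x,y,w,h,k,name):
    im=cv2.resize(g['image'][y:y+h,x:x+w,::-1],None,fx=k,fy=k,interpolation=cv2.INTER_CUBIC); cv2.imwrite(name,im)
E
python3 - <<'E'
from h import *
d=pickle.load(open('d0.pkl','rb'))
crop(d['scene'],160,165,232,112,3.4,'pics/c1.png')
E
```

```text
(no output)
```

View pics/c1.png

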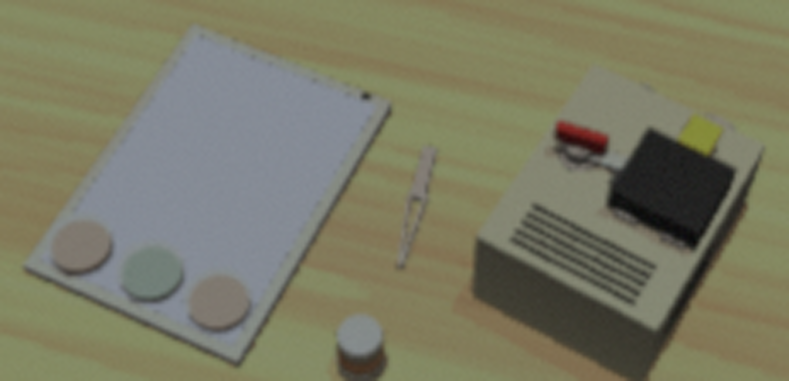

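The crop shows the lamp deck corners at crop pixels (597,65), (763,150), (660,330) and (478,238). The knob bar is at (582,136), the lip at (701,134), and the panel corners at (195,27), (391,105), (238,362) and (27,268).

```bash
cat > fit.py <<'E'
from h import *
from scipy.optimize import least_squares
d=pickle.load(open('d0.pkl','rb')); g=d['scene']
px=lambda l: (np.array(l)+.5)/3.4-.5+[160,165]
def T(p,L,z0=0):
    L=np.array(L,float); c,s=np.cos(p[2]),np.sin(p[2])
    return np.c_[p[0]+c*L[:,0]-s*L[:,1],p[1]+s*L[:,0]+c*L[:,1],L[:,2]]
def fit(L,uv,p0):
    f=lambda p:(proj(g,T(p,L))-uv).ravel()
    r=least_squares(f,p0); return r.x,r.fun.reshape(-1,2)
L=[(-100,-80,105),(-100,80,105),(100,80,105),(100,-80,105),(-10,-47,140.5),(-71,35,137),(100,-80,0)]
uv=px([(597,65),(763,150),(660,330),(478,238),(582,131),(702,131),(476,299)])
c=ray(g,uv[:4].mean(0),105); 
if __name__=='__main__':
  lp,res=fit(L,uv,[c[0],c[1],-.1]); print('lamp',lp,np.degrees(lp[2])); print(res.round(1))
  P=[(-145,-105,12),(-145,105,12),(145,105,12),(145,-105,12)]
  uvp=px([(195,27),(391,105),(238,362),(27,268)]); c=ray(g,uvp.mean(0),12)
  pp,res=fit(P,uvp,[c[0],c[1],-.1]); print('panel',pp); print(res.round(1))
  np.save('poses.npy',[lp,pp])
  pts=T(lp,[(-10,-47,131),(-66,35,133),(24,35,105),(-10,35,105)]); print('clamp_grip,lip,hinge,slot\n',pts.round(1))
  for n,u,z in(('fo',(416,205),5),('fo_t',(430,148),5),('fo_b',(401,265),5),('jar',(360,330),55),('da',(81,245),26),('db',(151,271),26),('dc',(219,301),26)): print(n,ray(g,px([u])[0],z).round(0))
  print('beaker',ray(g,(445,272),90).round(0),'wb',ray(g,(105,210),80).round(0))
  # side overlay
  s=d['side']; im=s['image'][:,:,::-1].copy(); 
  for q in proj(s,np.r_[T(lp,L),pts]): cv2.circle(im,tuple(int(v) for v in q.round()),1,(255,0,255),-1)
  cv2.imwrite('pics/s1.png',cv2.resize(im[195:295,230:345],None,fx=5,fy=5,interpolation=cv2.INTER_NEAREST))
E
python3 fit.py
```

```text
lamp [ 5.31251800e+02  1.77411856e+02 -2.81202338e-01] -16.111707174567247
[[-0.7  0. ]
 [ 1.  -0.9]
 [-0.7  0.8]
 [-0.5  0.1]
 [ 0.3  0.6]
 [ 1.8 -1.4]
 [-1.2  0.5]]
panel [ 5.57999832e+02 -1.72415189e+02 -1.77857469e-01]
[[-0.4 -0.7]
 [ 1.  -0.4]
 [ 0.5  0.8]
 [-1.1 -0.1]]
clamp_grip,lip,hinge,slot
 [[508.6 135.  131. ]
 [477.6 229.4 133. ]
 [564.  204.4 105. ]
 [531.4 213.8 105. ]]
fo [529.   3.   5.]
fo_t [468.  -1.   5.]
fo_b [590.   6.   5.]
jar [683.  -2.  55.]
da [ 655. -257.   26.]
db [ 663. -191.   26.]
dc [ 675. -127.   26.]
beaker [605. 464.  90.] wb [ 660. -485.   80.]
```

View pics/s1.png

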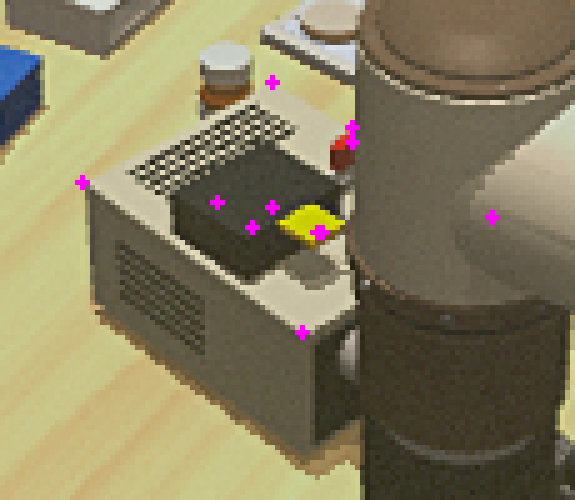

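The side view puts my predicted corners 1–2 px off: actual front-left top is (313,334), rear-left top (90,191), rear-right top (267,89). I also mislabelled the lip centre. I'll refit with both cameras.

```bash
cat > fit2.py <<'E'
from fit import *
s=d['side']
L[5]=(-59,35,137)
L2=[(-100,80,105),(100,80,105),(100,-80,105),(-100,80,0),(100,80,0),(-59,35,137)]
uv2=(np.array([(313,334),(90,191),(267,89),(311,452),(97,308),(312,224)])+.5)/5-.5+[230,195]
f=lambda p:np.r_[(proj(g,T(p,L))-uv).ravel(),(proj(s,T(p,L2))-uv2).ravel()]
r=least_squares(f,[531,177,-.28],loss='soft_l1'); print(r.x,np.degrees(r.x[2])); print(f(r.x).reshape(-1,2).round(1))
P=np.load('poses.npy'); P[0]=r.x; np.save('poses.npy',P)
print(T(r.x,[(-10,-47,131),(-66,35,133),(24,35,105),(-10,35,105)]).round(1))
E
python3 fit2.py
```

```text
[ 5.28445276e+02  1.77168331e+02 -2.64952103e-01] -15.180637255868707
[[-1.3 -0.7]
 [ 0.7 -2.3]
 [ 0.2 -0.2]
 [-0.  -0.2]
 [ 0.2 -0.1]
 [-0.3  0.5]
 [-0.8  0.2]
 [-0.7 -0. ]
 [-1.2 -1.5]
 [ 0.7 -1.6]
 [-0.4  3.3]
 [-1.   1.1]
 [ 0.7  0.1]]
[[506.5 134.4 131. ]
 [473.9 228.2 133. ]
 [560.8 204.7 105. ]
 [528.  213.6 105. ]]
```

```bash
cat >> h.py <<'E'
def ori(yaw,tilt=0):
    # tool x at world yaw, pointing down; tilt>0 leans the tool z toward heading yaw (deg), about tool y
    y=np.radians(yaw); c,s=np.cos(y),np.sin(y)
    Rd=R.from_matrix(np.array([[c,s,0],[s,-c,0],[0,0,-1]]))
    return Rd*R.from_rotvec([0,np.radians(tilt),0])
def go(arm,pos=None,rot=None,per=.03):
    """print tool-frame deltas: shift in current frame, turn, shift in final frame; mm/deg"""
    s=arm.read_state(); q=R.from_quat(s['ee_rot']); p=np.array(s['position'])
    print('t',round(s['clock'],1),'pos',p.round(1),'j',np.round(s['joints'],2),'w',round(s['gripper_width'],1),'gf',round(s['grasp_force'],1),'F',np.round(s['contact_force'],1))
    if rot is not None: print('turn',np.degrees((q.inv()*rot).as_rotvec()).round(2))
    if pos is not None:
        print('shift now',q.inv().apply(np.array(pos)-p).round(1))
        if rot is not None: print('shift after turn',rot.inv().apply(np.array(pos)-p).round(1))
E
python3 -c "
from h import *; from bench import arm
go(arm,[506.5,134.4,230],ori(-105.2))
print((ori(0,30).as_matrix()[:,2]))"
python3 -m pendant '[[0,0,0,0,0,7.8,0.06],[0,0,0,0,0,7.8,0.06],[0,0,0,0,0,7.8,0.06],[0,0,0,0,0,7.8,0.06],[0,0,0,0,0,7.8,0.06],[0,0,0,0,0,7.8,0.06],[0,0,0,0,0,7.8,0.06],[0,0,0,0,0,7.8,0.06],[0,0,0,0,0,7.8,0.06],[0,0,0,0,0,7.8,0.06],[0,0,0,0,0,7.8,0.06],[0,0,0,0,0,0,0.06]]'
python3 -c "
from h import *; from bench import arm
go(arm,[506.5,134.4,230],ori(-105.2))"
```

```text
t 0.1 pos [205.8 589.7 255.5] j [ 1.49  0.39  0.01 -0.   -1.19 -0.26] w 85.5 gf 0.0 F [ 0.1  0.5 -0.5]
turn [ 7.000e-02 -8.000e-02  8.595e+01]
shift now [434.  330.7  26.1]
shift after turn [ 360.6 -409.6   25.5]
[ 0.5        0.        -0.8660254]
clock: 1.35
position: [205.9, 589.9, 255.9]
ee_rot: [-0.609, 0.794, -0.0, -0.0]
contact_force: [-0.6, 0.1, -0.2]
gripper_width: 59.9
grasp_force: 0.0
t 1.4 pos [205.9 589.9 255.9] j [ 1.49  0.39  0.01 -0.   -1.19 -1.76] w 59.9 gf 0.0 F [-0.6  0.1 -0.2]
turn [ 0.   -0.05  0.17]
shift now [ 361.9 -408.5   26.2]
shift after turn [ 360.7 -409.5   25.9]
```

```bash
python3 -m pendant '[[0.02,-0.0227,0,0,0,0,0.06],[0.02,-0.0227,0,0,0,0,0.06],[0.02,-0.0227,0,0,0,0,0.06],[0.02,-0.0227,0,0,0,0,0.06],[0.02,-0.0227,0,0,0,0,0.06],[0.02,-0.0227,0,0,0,0,0.06],[0.02,-0.0227,0,0,0,0,0.06],[0.02,-0.0227,0,0,0,0,0.06],[0.02,-0.0227,0,0,0,0,0.06],[0.02,-0.0227,0,0,0,0,0.06],[0.02,-0.0227,0,0,0,0,0.06],[0.02,-0.0227,0,0,0,0,0.06]]' >/dev/null
python3 -m pendant '[[0.02,-0.0227,0.004,0,0,0,0.06],[0.02,-0.0227,0.004,0,0,0,0.06],[0.02,-0.0227,0.004,0,0,0,0.06],[0.02,-0.0227,0.004,0,0,0,0.06],[0.02,-0.0227,0.004,0,0,0,0.06],[0.02,-0.0227,0.004,0,0,0,0.06],[0,0,0,0,0,0,0.06],[0,0,0,0,0,0,0.06]]'
python3 - <<'E'
from h import *; from bench import arm
go(arm,[506.5,134.4,142],ori(-105.2))
g=arm.get_image('wrist'); pickle.dump(g,open('w1.pkl','wb'))
P=np.load('poses.npy')
exec(open('fit.py').read().split("def fit")[0].split("px=")[0].replace("from h import *",""))
def T(p,L):
    L=np.array(L,float); c,s=np.cos(p[2]),np.sin(p[2]); return np.c_[p[0]+c*L[:,0]-s*L[:,1],p[1]+s*L[:,0]+c*L[:,1],L[:,2]]
im=g['image'][:,:,::-1].copy()
L=[(-10+a*5,-47+b*22,140.5) for a in(-1,1) for b in(-1,1)]+[(-74,21,137),(-74,49,137),(-44,21,137),(-44,49,137),(-100,-80,105),(-100,80,105),(100,-80,105)]
q=proj(g,T(P[0],L)); print(q.round(0).tolist())
for c in q:
    if np.all(abs(c)<1000): cv2.circle(im,tuple(int(v) for v in c.round()),2,(255,0,255),-1)
cv2.imwrite('pics/w1.png',im)
E
```

```text
clock: 3.35
position: [507.2, 135.8, 232.0]
ee_rot: [-0.609, 0.793, 0.0, -0.0]
contact_force: [0.1, -0.4, -0.3]
gripper_width: 60.1
grasp_force: 0.0
t 3.4 pos [507.2 135.8 232. ] j [ 0.57  0.24 -0.27 -0.   -1.06 -0.83] w 60.1 gf 0.0 F [ 0.1 -0.4 -0.3]
turn [ 0.03 -0.02  0.19]
shift now [ 1.5  0.2 90. ]
shift after turn [ 1.6  0.3 90. ]
[[325.0, 198.0], [339.0, 205.0], [323.0, 201.0], [337.0, 208.0], [364.0, 198.0], [373.0, 202.0], [359.0, 205.0], [368.0, 210.0], [334.0, 183.0], [385.0, 206.0], [300.0, 234.0]]
```

View pics/w1.png

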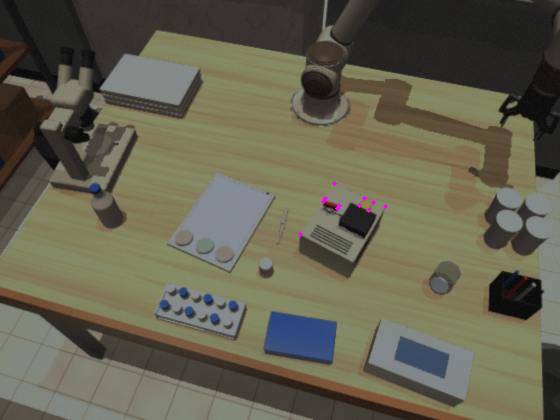

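My exec overwrote `g` with the earlier scene picture, so this isn't the wrist view. I'll redo the overlay on the saved wrist image.

```bash
cat >> h.py <<'E'
def TT(p,L):
    L=np.array(L,float); c,s=np.cos(p[2]),np.sin(p[2]); return np.c_[p[0]+c*L[:,0]-s*L[:,1],p[1]+s*L[:,0]+c*L[:,1],L[:,2]]
def over(g,L,name):
    im=g['image'][:,:,::-1].copy(); q=proj(g,TT(np.load('poses.npy')[0],L)); print(q.round(0).tolist())
    for c in q:
        if np.all(abs(c)<1000): cv2.circle(im,tuple(int(v) for v in c.round()),2,(255,0,255),-1)
    cv2.imwrite(name,im)
E
python3 - <<'E'
from h import *
L=[(-10+a*5,-47+b*22,140.5) for a in(-1,1) for b in(-1,1)]+[(-74,21,137),(-74,49,137),(-44,21,137),(-44,49,137),(-100,-80,105),(-100,80,105),(100,-80,105)]
over(pickle.load(open('w1.pkl','rb')),L,'pics/w1b.png')
E
```

```text
[[289.0, 189.0], [288.0, 252.0], [273.0, 189.0], [273.0, 252.0], [370.0, 308.0], [367.0, 341.0], [328.0, 308.0], [326.0, 341.0], [407.0, 160.0], [385.0, 345.0], [126.0, 160.0]]
```

View pics/w1b.png

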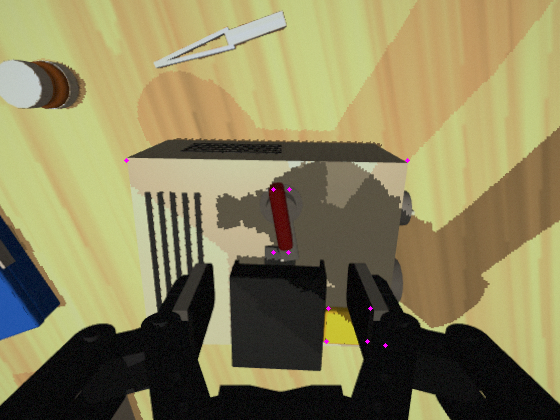

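The predicted lamp corners (127,160) and (407,160) and the lip fall right on the picture. The red bar runs from (278,184) to (286,249), so its centre (282,217) is within about 2 mm of the prediction. It already stands about 7° anticlockwise, so I'll align to that before descending.

```bash
python3 -m pendant '[[0.001,0,0.01,0,0,-7,0.05],[0.001,0,0.01,0,0,0,0.05],[0.0005,0,0.015,0,0,0,0.05],[0,0,0.015,0,0,0,0.05],[0,0,0.015,0,0,0,0.05],[0,0,0.01,0,0,0,0.05],[0,0,0.01,0,0,0,0.05],[0,0,0.005,0,0,0,0.05],[0,0,0,0,0,0,0.05],[0,0,0,0,0,0,0.05]]'
python3 -m pendant '[[0,0,0,0,0,0,0.003],[0,0,0,0,0,0,0.003],[0,0,0,0,0,0,0.003],[0,0,0,0,0,0,0.003],[0,0,0,0,0,0,0.003],[0,0,0,0,0,0,0.003],[0,0,0,0,0,0,0.003]]'
```

```text
clock: 4.4
position: [507.0, 134.1, 142.7]
ee_rot: [-0.656, 0.755, -0.0, 0.0]
contact_force: [0.5, -0.4, -0.8]
gripper_width: 49.7
grasp_force: 0.0
clock: 5.1
position: [506.6, 134.1, 143.2]
ee_rot: [-0.656, 0.755, 0.0, 0.0]
contact_force: [-3.5, 0.5, 5.3]
gripper_width: 16.6
grasp_force: 58.5
```

```bash
python3 -m pendant '[[0,0,0,0,0,-4,0.003],[0,0,0,0,0,-4,0.003],[0,0,0,0,0,-4,0.003],[0,0,0,0,0,0,0.003]]'
python3 - <<'E'
from h import *; from bench import arm
go(arm); print(arm.read_state()['wrist_torque'])
g=arm.get_image('wrist'); s=arm.get_image('scene')
a=g['image'][140:340,160:420,::-1]; b=s['image'][180:260,290:394,::-1]
a=cv2.resize(a,(520,400)); b=cv2.resize(b,None,fx=2.5,fy=5) if 0 else cv2.resize(b,(520,400)); cv2.imwrite('pics/k1.png',cv2.resize(np.hstack([a,b]),(800,308)))
E
```

```text
clock: 5.5
position: [506.7, 134.1, 143.2]
ee_rot: [0.732, -0.682, 0.0, -0.0]
contact_force: [-2.6, 0.7, 5.0]
gripper_width: 16.4
grasp_force: 58.5
t 5.5 pos [506.7 134.1 143.2] j [ 0.57  0.33 -0.39  0.   -0.85 -0.5 ] w 16.4 gf 58.5 F [-2.6  0.7  5. ]
[0.25828753 0.7986174  0.07304687]
```

View pics/k1.png

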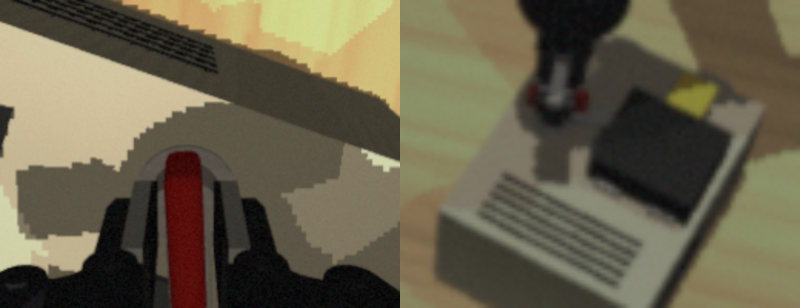

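The bar turns with the fingers, but the tips have closed on the hub below it (16 mm instead of 10). I'll open, rise 7 mm and regrip on the bar.

```bash
python3 -m pendant '[[0,0,0,0,0,0,0.03],[0,0,0,0,0,0,0.03],[0,0,-0.007,0,0,0,0.03],[0,0,0,0,0,0,0.004],[0,0,0,0,0,0,0.004],[0,0,0,0,0,0,0.004],[0,0,0,0,0,0,0.004],[0,0,0,0,0,0,0.004]]'
python3 -m pendant '[[0,0,0,0,0,-6,0.004],[0,0,0,0,0,-8,0.004],[0,0,0,0,0,-8,0.004],[0,0,0,0,0,-8,0.004],[0,0,0,0,0,-8,0.004],[0,0,0,0,0,-8,0.004],[0,0,0,0,0,0,0.004],[0,0,0,0,0,0,0.004]]'
python3 -c "
from bench import arm
print(arm.read_state()['wrist_torque'],arm.read_state()['joints'])"
```

```text
clock: 6.4
position: [506.7, 134.0, 150.2]
ee_rot: [0.731, -0.682, 0.0, -0.0]
contact_force: [-2.1, 0.3, 5.7]
gripper_width: 8.1
grasp_force: 59.6
clock: 7.2
position: [507.3, 134.3, 150.2]
ee_rot: [0.939, -0.343, 0.001, -0.001]
contact_force: [-1.7, 1.3, 6.0]
gripper_width: 8.5
grasp_force: 59.5
[0.26721209 0.32625357 0.13525314] [ 5.68532066e-01  3.21217838e-01 -3.85275744e-01  5.41260474e-04
 -8.62347064e-01  3.00633825e-01]
```

```bash
python3 -m pendant '[[0,0,0,0,0,-6,0.004],[0,0,0,0,0,-6,0.004],[0,0,0,0,0,-6,0.004],[0,0,0,0,0,-4,0.004],[0,0,0,0,0,-2,0.004],[0,0,0,0,0,0,0.004],[0,0,0,0,0,0,0.004]]'
python3 -c "
from bench import arm
from h import *
print(arm.read_state()['wrist_torque']); go(arm,rot=ori(-15.2))"
python3 -m pendant '[[0,0,0,0,0,0,0.03],[0,0,0,0,0,0,0.03],[0,0,0,0,0,0,0.03],[0,0,-0.02,0,0,0,0.03],[0,0,-0.03,0,0,0,0.03],[0,0,-0.03,0,0,0,0.03],[0,0,-0.02,0,0,0,0.03],[0,0,0,0,0,0,0.03]]'
```

```text
clock: 7.9
position: [507.4, 134.6, 150.2]
ee_rot: [0.99, -0.141, 0.001, -0.001]
contact_force: [-0.8, 1.9, 5.3]
gripper_width: 8.5
grasp_force: 59.6
[ 0.52409728  0.27979614 -0.05653076]
t 7.9 pos [507.4 134.6 150.2] j [ 0.57  0.32 -0.38  0.   -0.86  0.72] w 8.5 gf 59.6 F [-0.8  1.9  5.3]
turn [-0.11 -0.11 -1.03]
clock: 8.7
position: [508.0, 134.5, 252.3]
ee_rot: [0.99, -0.14, 0.003, -0.002]
contact_force: [0.5, 0.8, -0.6]
gripper_width: 30.0
grasp_force: 0.0
```

```bash
cat > lip.py <<'E'
from h import *; from bench import arm
import sys
P=np.load('poses.npy')[0]; yaw=np.degrees(P[2])
def lip(a,tilt0,back=0,out=26):
    """TCP pose for cover angle a(deg), tool tilt0 at shut"""
    r=np.array([-(68+out),28.]); c,s=np.cos(np.radians(a)),np.sin(np.radians(a))
    # lip rises: (-x)->(+z)
    x,z=r[0]*c+r[1]*s, -r[0]*s+r[1]*c
    o=ori(yaw,tilt0-a); g=TT(P,[(24+x,35,105+z)])[0]
    return g-o.as_matrix()[:,2]*(6+back),o
if __name__=='__main__':
    a,t,b=map(float,sys.argv[1:4]); p,o=lip(a,t,b); print(p.round(1)); go(arm,p,o)
E
python3 lip.py 0 50 70
python3 -m pendant '[[0,0,-0.01,0,8,0,0.05],[0,0,-0.01,0,8,0,0.05],[0,0,-0.01,0,8,0,0.05],[0,0,-0.01,0,8,0,0.05],[0,0,-0.01,0,8,0,0.05],[0,0,-0.01,0,8,0,0.05],[0,0,0,0,0,0,0.05]]'
python3 lip.py 0 50 70
```

```text
[413.9 244.5 181.9]
t 8.7 pos [508.  134.5 252.3] j [ 0.57  0.22 -0.25  0.   -1.1   0.72] w 30.0 gf 0.0 F [ 0.5  0.8 -0.6]
turn [ 0.16 49.72 -0.92]
shift now [-121.3  -79.4   70.2]
shift after turn [-130.9  -81.6  -46.4]
clock: 9.4
position: [496.4, 129.8, 298.3]
ee_rot: [0.927, -0.134, 0.346, 0.059]
contact_force: [0.5, -0.7, -0.8]
gripper_width: 50.0
grasp_force: 0.0
[413.9 244.5 181.9]
t 9.4 pos [496.4 129.8 298.3] j [ 0.68 -0.03 -0.89  1.19 -0.63 -0.36] w 50.0 gf 0.0 F [ 0.5 -0.7 -0.8]
turn [ 1.8   8.91 -0.46]
shift now [-160.1  -87.8   13. ]
shift after turn [-159.7  -89.1   -9.2]
```

```bash
python3 lip.py 0 41 50
python3 -m pendant '[[0,-0.028,-0.01,0,0,0,0.05],[0,-0.03,-0.01,0,0,0,0.05],[0,-0.03,-0.01,0,0,0,0.05],[0,0,-0.01,0,0,0,0.05],[-0.03,0,0,0,0,0,0.05],[-0.03,0,0,0,0,0,0.05],[-0.03,0,0,0,0,0,0.05],[-0.03,0,0,0,0,0,0.05],[0,0,0,0,0,0,0.05],[0,0,0,0,0,0,0.05]]'
python3 lip.py 0 41 50
```

```text
[434.6 238.9 175.3]
t 9.4 pos [496.4 129.8 298.3] j [ 0.68 -0.03 -0.89  1.19 -0.63 -0.36] w 50.0 gf 0.0 F [ 0.5 -0.7 -0.8]
turn [ 1.76 -0.08 -0.6 ]
shift now [-148.3  -88.5   32. ]
shift after turn [-147.3  -89.1   35. ]
clock: 10.4
position: [412.4, 248.8, 250.7]
ee_rot: [0.926, -0.136, 0.346, 0.057]
contact_force: [-0.1, -0.4, 0.9]
gripper_width: 50.0
grasp_force: 0.0
[434.6 238.9 175.3]
t 10.4 pos [412.4 248.8 250.7] j [ 1.09  0.05 -0.93  1.1  -0.81 -0.69] w 50.0 gf 0.0 F [-0.1 -0.4  0.9]
turn [ 1.67 -0.1  -0.87]
shift now [-31.5   2.1  72.7]
shift after turn [-31.4   3.8  72.7]
```

```bash
python3 -m pendant '[[-0.008,0.001,0.018,0.8,0,-0.4,0.05],[-0.008,0.001,0.018,0.9,0,-0.5,0.05],[-0.008,0,0.018,0,0,0,0.05],[-0.008,0,0.018,0,0,0,0.05],[0,0,0,0,0,0,0.05],[0,0,0,0,0,0,0.05]]'
python3 lip.py 0 41 0
python3 - <<'E'
from h import *; from bench import arm
g=arm.get_image('scene'); s=arm.get_image('side'); w=arm.get_image('wrist')
L=[(-74,21,137),(-74,49,137),(-44,21,137),(-44,49,137),(-10-22,-47,140.5),(-10+22,-47,140.5)]
q=proj(w,TT(np.load('poses.npy')[0],L)); print(q.round())
im=w['image'][:,:,::-1].copy()
for c in q:
  if np.all(abs(c)<900): cv2.circle(im,tuple(int(v) for v in c.round()),2,(255,0,255),-1)
b=cv2.resize(s['image'][190:290,225:345,::-1],(480,400)); 
cv2.imwrite('pics/l1.png',cv2.resize(np.hstack([cv2.resize(im,(533,400)),b]),(800,316)))
E
```

```text
clock: 11.0
position: [435.6, 239.8, 176.7]
ee_rot: [0.928, -0.125, 0.349, 0.046]
contact_force: [0.8, 0.4, 1.0]
gripper_width: 49.9
grasp_force: 0.0
[466.3 230.3 137.5]
t 11.0 pos [435.6 239.8 176.7] j [ 0.82  0.16 -1.05  1.61 -0.62 -1.  ] w 49.9 gf 0.0 F [0.8 0.4 1. ]
turn [-0.   -0.22 -0.16]
shift now [-1.7  1.2 50.6]
shift after turn [-1.5  1.2 50.6]
[[309. 253.]
 [258. 253.]
 [308. 202.]
 [259. 202.]
 [426. 180.]
 [414. 117.]]
```

View pics/l1.png

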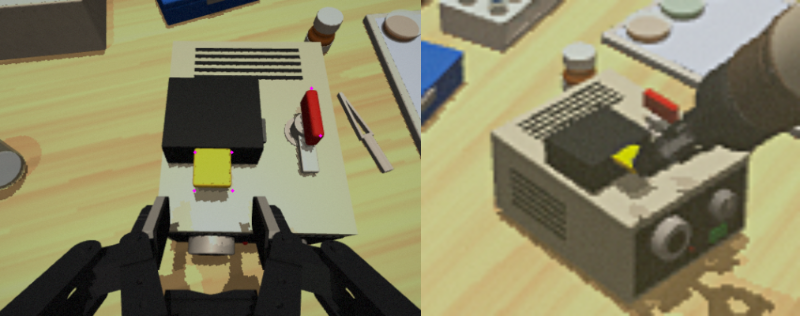

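The clamp arm now points to the lamp's front, so it's open. The yellow lip at (213,168) sits where predicted, centred between the fingers.

```bash
python3 -m pendant '[[0,0.001,0.012,0,0,0,0.05],[0,0,0.012,0,0,0,0.05],[-0.001,0,0.012,0,0,0,0.05],[0,0,0.012,0,0,0,0.05],[0,0,0.002,0,0,0,0.05],[0,0,0,0,0,0,0.05],[0,0,0,0,0,0,0.02],[0,0,0,0,0,0,0.02],[0,0,0,0,0,0,0.02],[0,0,0,0,0,0,0.02],[0,0,0,0,0,0,0.02]]'
python3 lip.py 0 41 0
cat > arc.py <<'E'
from lip import *
# rows of an arc from a0 to a1 in n, expressed in the moving tool frame
a0,a1,n,t=[float(v) for v in sys.argv[1:5]]
A=np.linspace(a0,a1,int(n)+1)
for u,v in zip(A,A[1:]):
    p,o=lip(u,t); p2,o2=lip(v,t); print(o.inv().apply(p2-p).round(1),np.degrees((o.inv()*o2).as_rotvec()).round(2))
E
python3 arc.py 0 40 8 41 | head -2
```

```text
clock: 12.25
position: [464.5, 232.1, 137.6]
ee_rot: [0.928, -0.122, 0.349, 0.045]
contact_force: [-5.1, 3.3, 2.4]
gripper_width: 25.9
grasp_force: 58.9
[466.3 230.3 137.5]
t 12.2 pos [464.5 232.1 137.6] j [ 0.62  0.25 -1.04  1.95 -0.57 -1.18] w 25.9 gf 58.9 F [-5.1  3.3  2.4]
turn [-0.21 -0.14  0.08]
shift now [1.5 1.2 1.5]
shift after turn [1.5 1.2 1.5]
[ 7.9  0.  -4.2] [ 0. -5.  0.]
[ 7.9 -0.  -4.2] [ 0. -5. -0.]
```

```bash
python3 -m pendant '[[0.0079,0,-0.0042,0,-5,0,0.02],[0.0079,0,-0.0042,0,-5,0,0.02],[0.0079,0,-0.0042,0,-5,0,0.02],[0.0079,0,-0.0042,0,-5,0,0.02],[0,0,0,0,0,0,0.02]]'
python3 lip.py 20 41 0
```

```text
clock: 12.75
position: [479.8, 228.1, 167.0]
ee_rot: [0.963, -0.129, 0.235, 0.032]
contact_force: [-45.4, 3.6, 31.1]
gripper_width: 25.6
grasp_force: 68.6
[482.7 225.8 169.1]
t 12.8 pos [479.8 228.1 167. ] j [ 0.81  0.2  -0.87  1.06 -0.49 -0.46] w 25.6 gf 68.6 F [-45.4   3.6  31.1]
turn [ 0.12 -6.5  -0.08]
shift now [ 4.   1.4 -0.3]
shift after turn [ 3.9  1.4 -0.7]
```

```bash
cat > arc2.py <<'E'
from h import *; from bench import arm
import sys
P=np.load('poses.npy')[0]; h=TT(P,[(24,35,105)])[0]; ax=-np.array([-np.sin(P[2]),np.cos(P[2]),0])  # opening rotates -x up
p0=np.array([464.5,232.1,137.6]); q0=R.from_quat([.928,-.122,.349,.045])
def pose(a):
    r=R.from_rotvec(-ax*np.radians(a)*-1) if 0 else R.from_rotvec(np.radians(a)*AX); return h+r.apply(p0-h),r*q0
AX=np.array([-np.sin(P[2]),np.cos(P[2]),0])
if pose_up:=(R.from_rotvec(.1*AX).apply(p0-h)[2]<(p0-h)[2]): AX=-AX
for a in map(float,sys.argv[1:]):
    print(a); p,q=pose(a); print(p.round(1)); go(arm,p,q)
E
python3 arc2.py 13.5 17 20 | grep -v '^t'
```

```text
13.5
[474.5 229.4 160.1]
shift now [-8.   0.1  3.6]
shift after turn [-8.   0.1  3.6]
17.0
[477.9 228.5 165.4]
shift now [-2.4  0.1  0.5]
shift after turn [-2.3  0.1  0.6]
20.0
[481.1 227.6 169.9]
shift now [ 2.6  0.1 -1.9]
shift after turn [ 2.3  0.1 -2.2]
```

```bash
python3 -m pendant '[[0,0,0,0,-2.5,0,0.02],[0,0,0,0,-2.5,0,0.02],[0,0,0,0,0,0,0.02]]'
python3 arc2.py 20
```

```text
clock: 13.05
position: [480.7, 227.8, 168.3]
ee_rot: [0.972, -0.131, 0.195, 0.028]
contact_force: [-49.3, 6.7, 38.1]
gripper_width: 26.0
grasp_force: 68.1
20.0
[481.1 227.6 169.9]
t 13.1 pos [480.7 227.8 168.3] j [ 0.85  0.21 -0.78  0.76 -0.53 -0.2 ] w 26.0 gf 68.1 F [-49.3   6.7  38.1]
turn [ 0.44 -1.46 -0.28]
shift now [ 1.   0.1 -1.2]
shift after turn [ 1.   0.1 -1.3]
```

```bash
python3 -m pendant '[[-0.001,0,-0.0017,0,0,0,0.02],[0,0,0,0,0,0,0.02]]'
python3 arc2.py 20
```

```text
clock: 13.25
position: [480.2, 227.9, 168.3]
ee_rot: [0.972, -0.131, 0.195, 0.028]
contact_force: [-30.2, 4.8, 24.3]
gripper_width: 25.8
grasp_force: 66.0
20.0
[481.1 227.6 169.9]
t 13.2 pos [480.2 227.9 168.3] j [ 0.85  0.21 -0.78  0.76 -0.53 -0.2 ] w 25.8 gf 66.0 F [-30.2   4.8  24.3]
turn [ 0.5  -1.47 -0.24]
shift now [ 1.4  0.  -1.1]
shift after turn [ 1.4  0.  -1.2]
```

```bash
python3 -m pendant '[[-0.0013,0,-0.002,0,0,0,0.02],[0.0039,0,-0.0021,0,-2.5,0,0.02],[0.0039,0,-0.0021,0,-2.5,0,0.02],[0.0039,0,-0.0021,0,-2.5,0,0.02],[0.0039,0,-0.0021,0,-2.5,0,0.02],[0.0039,0,-0.0021,0,-2.5,0,0.02],[0.0039,0,-0.0021,0,-2.5,0,0.02],[0,0,0,0,0,0,0.02]]'
python3 arc2.py 35
```

```text
clock: 14.05
position: [498.6, 222.6, 188.4]
ee_rot: [0.988, -0.136, 0.065, 0.012]
contact_force: [-10.6, 3.3, 15.1]
gripper_width: 25.7
grasp_force: 64.5
35.0
[500.  222.5 189.1]
t 14.1 pos [498.6 222.6 188.4] j [ 0.77  0.27 -0.41  0.16 -0.83  0.42] w 25.7 gf 64.5 F [-10.6   3.3  15.1]
turn [ 0.59 -1.36 -0.6 ]
shift now [ 1.5 -0.2 -0.5]
shift after turn [ 1.4 -0.2 -0.5]
```

```bash
python3 -m pendant '[[-0.0005,0,-0.001,0,0,0,0.02],[0.0063,0,-0.0034,0,-4,0,0.02],[0.0063,0,-0.0034,0,-4,0,0.02],[0.0063,0,-0.0034,0,-4,0,0.02],[0.0063,0,-0.0034,0,-4,0,0.02],[0.0063,0,-0.0034,0,-4,0,0.02],[0,0,0,0,0,0,0.02]]'
python3 arc2.py 55
```

```text
clock: 14.75
position: [529.9, 213.6, 206.1]
ee_rot: [0.985, -0.136, -0.107, -0.012]
contact_force: [-2.7, 2.0, 12.5]
gripper_width: 26.2
grasp_force: 64.1
55.0
[531.5 213.9 205.7]
t 14.8 pos [529.9 213.6 206.1] j [ 0.58  0.42 -0.02 -0.17 -1.28  0.77] w 26.2 gf 64.1 F [-2.7  2.  12.5]
turn [ 0.4  -1.38 -0.69]
shift now [ 1.4 -0.7  0.1]
shift after turn [ 1.5 -0.7  0.1]
```

```bash
python3 -m pendant '[[0.0063,0,-0.0036,0,-4,0,0.02],[0.0063,0,-0.0036,0,-4,0,0.02],[0.0063,0,-0.0036,0,-4,0,0.02],[0.0063,0,-0.0036,0,-4,0,0.02],[0.0063,0,-0.0036,0,-4,0,0.02],[0.0063,0,-0.0036,0,-4,0,0.02],[0.0063,0,-0.0036,0,-4,0,0.02],[0,0,0,0,0,0,0.02]]'
python3 arc2.py 85
```

```text
clock: 15.55
position: [578.6, 199.6, 210.1]
ee_rot: [0.93, -0.129, -0.342, -0.045]
contact_force: [3.1, 1.6, 12.4]
gripper_width: 25.9
grasp_force: 64.0
85.0
[584.  199.7 207.6]
t 15.6 pos [578.6 199.6 210.1] j [ 0.39  0.69  0.42 -0.43 -1.86  0.9 ] w 25.9 gf 64.0 F [ 3.1  1.6 12.4]
turn [ 0.05 -3.47 -0.62]
shift now [ 5.6 -1.6 -1.4]
shift after turn [ 5.5 -1.5 -1.8]
```

```bash
python3 -m pendant '[[0.0055,0,-0.003,0,-3.5,0,0.02],[0.0055,0,-0.003,0,-3.5,0,0.02],[0,0,0,0,0,0,0.02]]'
python3 arc2.py 89
python3 -m pendant '[[0,0,0,0,0,0,0.045],[0,0,0,0,0,0,0.045],[0,0,0,0,0,0,0.045],[0,0,-0.015,0,0,0,0.045],[0,0,-0.025,0,0,0,0.045],[0,0,-0.03,0,0,0,0.045],[0,0,-0.03,0,0,0,0.045],[0,0,-0.02,0,8,0,0.045],[0,0,0,0,8,0,0.045],[0,0,0,0,8,0,0.045],[0,0,0,0,8,0,0.045],[0,0,0,0,8,0,0.045]]'
cat > hold.py <<'E'
from h import *; from bench import arm
P=np.load('poses.npy')[0]; yaw=np.degrees(P[2]); s=TT(P,[(-10,35,0)])[0]
for z in(260,136.5): print(z,s.round(1)); go(arm,[s[0],s[1],z],ori(yaw))
E
python3 hold.py
```

```text
clock: 15.85
position: [590.1, 196.3, 207.4]
ee_rot: [0.907, -0.125, -0.397, -0.053]
contact_force: [5.9, 1.3, 12.1]
gripper_width: 26.3
grasp_force: 64.5
89.0
[590.9 197.8 205.7]
t 15.8 pos [590.1 196.3 207.4] j [ 0.36  0.77  0.53 -0.49 -2.    0.89] w 26.3 gf 64.5 F [ 5.9  1.3 12.1]
turn [-0.01 -0.52 -0.57]
shift now [ 1.5 -1.7  0.9]
shift after turn [ 1.5 -1.7  0.9]
clock: 17.05
position: [672.5, 173.1, 285.8]
ee_rot: [0.989, -0.136, -0.062, -0.004]
contact_force: [-0.3, -0.7, 0.0]
gripper_width: 44.8
grasp_force: 0.0
260 [528.  213.6   0. ]
t 17.1 pos [672.5 173.1 285.8] j [ 0.45  0.55  0.37 -0.08 -1.49  0.85] w 44.8 gf 0.0 F [-0.3 -0.7  0. ]
turn [ 0.53  7.15 -0.45]
shift now [-145.8   -0.4   44.3]
shift after turn [-150.1   -1.2   25.8]
136.5 [528.  213.6   0. ]
t 17.1 pos [672.5 173.1 285.8] j [ 0.45  0.55  0.37 -0.08 -1.49  0.85] w 44.8 gf 0.0 F [-0.3 -0.7  0. ]
turn [ 0.53  7.15 -0.45]
shift now [-130.4   -1.6  166.8]
shift after turn [-150.1   -1.2  149.3]
```

```bash
python3 -m pendant '[[0,0,0,0.5,7.1,-0.4,0.05],[-0.025,0,0,0,0,0,0.05],[-0.025,0,0,0,0,0,0.05],[-0.025,0,0,0,0,0,0.05],[-0.025,0,0,0,0,0,0.05],[-0.025,0,0,0,0,0,0.05],[-0.025,-0.001,0,0,0,0,0.05],[0,0,0,0,0,0,0.05],[0,0,0,0,0,0,0.05]]' >/dev/null
python3 hold.py | tail -4
python3 - <<'E'
from h import *; from bench import arm
g=arm.get_image('wrist'); s=arm.get_image('side')
q=[-10,35]
L=[(-15,20,131),(-5,20,131),(-15,50,131),(-5,50,131),(-22,-13,109),(2,-13,109),(-22,69,109),(2,69,109)]
over(g,L,'pics/tmp.png'); im=cv2.imread('pics/tmp.png')
cv2.imwrite('pics/f1.png',cv2.resize(np.hstack([cv2.resize(im,(560,420)),cv2.resize(s['image'][180:290,235:345,::-1],(420,420))]),(800,343)))
E
```

```text
t 17.9 pos [527.7 213.7 286.7] j [ 0.67  0.27 -0.08 -0.   -1.23  0.64] w 50.1 gf 0.0 F [-0.8 -0.8  0.6]
turn [ 0.05  0.37 -0.03]
shift now [ 1.200e+00 -1.000e-01  1.502e+02]
shift after turn [  0.3   0.  150.2]
[[298.0, 199.0], [298.0, 187.0], [261.0, 199.0], [261.0, 187.0], [333.0, 199.0], [335.0, 173.0], [241.0, 199.0], [240.0, 173.0]]
```

View pics/f1.png

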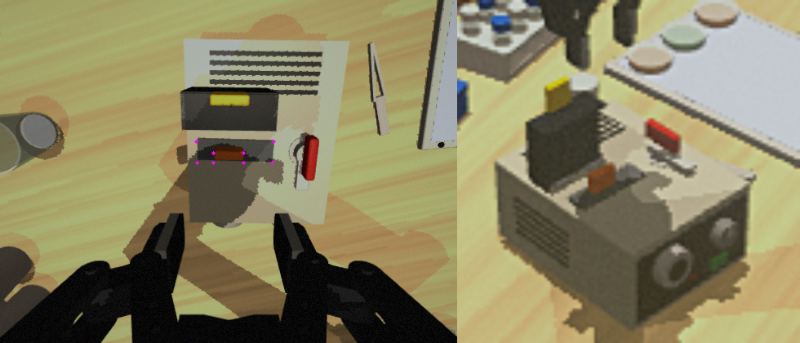

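The cover stands upright and the clamp is open. The orange tab at (228,154) lines up across the fingers, but I'll check its offset along x numerically.

Run:
```python
from h import *; from bench import arm
g=arm.get_image('wrist'); P=np.load('poses.npy')[0]
h=cv2.cvtColor(g['image'],cv2.COLOR_RGB2HSV); m=((h[...,0]<16)&(h[...,1]>150)&(h[...,2]>60)).astype(np.uint8); m[:150]=0;m[230:]=0;m[:,:250]=0;m[:,320:]=0
y,x=np.nonzero(m); print(len(x),x.min(),x.max(),y.min(),y.max(),np.median(x),np.median(y),g['xyz'])
for r in range(y.min(),y.max()+1): print(r,(y==r).sum(),g['image'][r,280].tolist(),end=' | ')
for z in(131,109):print(proj(g,TT(P,[(-15,20,z),(-5,20,z),(-15,50,z),(-5,50,z)])).round(1).tolist())
```

```text
417 263 298 181 197 281.0 191.0 [608.36206739 191.3947725  403.40135978]
181 3 [58, 21, 2] | 182 5 [54, 20, 2] | 183 4 [58, 29, 9] | 184 6 [57, 25, 2] | 185 7 [56, 24, 7] | 186 33 [74, 29, 7] | 187 35 [84, 39, 12] | 188 36 [91, 45, 12] | 189 36 [92, 43, 8] | 190 36 [94, 44, 18] | 191 36 [92, 41, 13] | 192 36 [89, 41, 5] | 193 35 [91, 41, 5] | 194 35 [93, 44, 16] | 195 35 [90, 42, 12] | 196 34 [81, 36, 5] | 197 5 [53, 34, 24] | [[297.6, 200.1], [297.8, 188.5], [261.4, 200.2], [261.1, 188.6]]
[[296.4, 192.4], [296.5, 181.5], [262.6, 192.5], [262.4, 181.6]]
```

```bash
python3 -m pendant '[[0.002,0.001,0.02,0,0,0,0.05],[0.001,0,0.025,0,0,0,0.05],[0,0,0.025,0,0,0,0.05],[0,0,0.025,0,0,0,0.05],[0,0,0.02,0,0,0,0.05],[0,0,0.015,0,0,0,0.05],[0,0,0.01,0,0,0,0.05],[0,0,0.006,0,0,0,0.05],[0,0,0.002,0,0,0,0.05],[0,0,0,0,0,0,0.05],[0,0,0,0,0,0,0.05]]'
python3 -m pendant '[[0,0,0,0,0,0,0.02],[0,0,0,0,0,0,0.02],[0,0,0,0,0,0,0.02],[0,0,0,0,0,0,0.02],[0,0,0,0,0,0,0.02],[0,0,0,0,0,0,0.02]]'
```

```text
clock: 19.2
position: [530.4, 212.2, 139.4]
ee_rot: [0.991, -0.133, -0.002, -0.001]
contact_force: [-0.6, 0.2, -0.1]
gripper_width: 49.9
grasp_force: 0.0
clock: 19.8
position: [530.4, 212.3, 139.7]
ee_rot: [0.991, -0.133, -0.002, -0.001]
contact_force: [-0.6, 0.5, 5.3]
gripper_width: 27.9
grasp_force: 59.8
```

```bash
python3 -m pendant '[[0,0,-0.005,0,0,0,0.02],[0,0,-0.01,0,0,0,0.02],[0,0,-0.01,0,0,0,0.02],[0,0,-0.01,0,0,0,0.02],[0,0,0,0,0,0,0.02]]'
python3 -m pendant '[[0,0,-0.015,0,0,0,0.02],[0,0,-0.015,0,0,0,0.02],[0,0,-0.015,0,0,0,0.02],[0,0,-0.015,0,0,0,0.02],[0,0,-0.015,0,0,0,0.02],[0,0,-0.015,0,0,0,0.02],[0,0,-0.01,0,0,0,0.02],[0,0,0,0,0,0,0.02]]'
python3 - <<'E'
from h import *; from bench import arm
P=np.load('poses.npy')[1]; print(P)
yaw=-15.2; o=ori(yaw,45); gl=TT(P,[(-25,5,105)])[0]; print(gl)
p=gl-o.as_matrix()[:,2]*64; print(p); go(arm,p,o)
p2=[p[0],p[1],275]; go(arm,p2,ori(yaw))
E
```

```text
clock: 20.3
position: [531.1, 212.5, 175.8]
ee_rot: [0.991, -0.133, -0.002, -0.001]
contact_force: [0.5, -0.1, -1.4]
gripper_width: 28.1
grasp_force: 59.2
clock: 21.1
position: [531.3, 212.1, 275.1]
ee_rot: [0.991, -0.133, -0.002, -0.001]
contact_force: [0.2, -0.2, -1.9]
gripper_width: 28.4
grasp_force: 59.3
[ 5.57999832e+02 -1.72415189e+02 -1.77857469e-01]
[ 534.27881254 -163.07103235  105.        ]
[ 490.60715128 -151.2057046   150.254834  ]
t 21.1 pos [531.3 212.1 275.1] j [ 0.66  0.28 -0.09 -0.   -1.2   0.65] w 28.4 gf 59.3 F [ 0.2 -0.2 -1.9]
turn [-0.07 45.24 -0.1 ]
shift now [ 56.9 361.4 124. ]
shift after turn [-48.7 361.3 127.9]
t 21.1 pos [531.3 212.1 275.1] j [ 0.66  0.28 -0.09 -0.   -1.2   0.65] w 28.4 gf 59.3 F [ 0.2 -0.2 -1.9]
turn [-0.1   0.24 -0.06]
shift now [ 56.4 361.2  -0.8]
shift after turn [5.600e+01 3.613e+02 1.000e-01]
```

```bash
python3 -m pendant '[[0,0.01,0,0,0,0,0.02],[0,0.02,0,0,0,0,0.02],[0,0.025,0,0,0,0,0.02],[0,0.025,0,0,0,0,0.02],[0,0.025,0,0,0,0,0.02],[0,0.025,0,0,0,0,0.02],[0,0.025,0,0,0,0,0.02],[0,0.025,0,0,0,0,0.02],[0,0.025,0,0,0,0,0.02],[0,0.025,0,0,0,0,0.02],[0,0.025,0,0,0,0,0.02],[0,0.025,0,0,0,0,0.02]]' >/dev/null
python3 -m pendant '[[0.005,0.025,0,0,0,0,0.02],[0.005,0.025,0,0,0,0,0.02],[0.005,0.02,0,0,0,0,0.02],[0,0.01,0,0,0,0,0.02],[0,0,0,0,5,0,0.02],[0,0,0,0,5,0,0.02],[0,0,0,0,5,0,0.02],[0,0,0,0,5,0,0.02],[0,0,0,0,5,0,0.02],[0,0,0,0,5,0,0.02],[0,0,0,0,5,0,0.02],[0,0,0,0,5,0,0.02]]'
cat > fin.py <<'E'
from h import *; from bench import arm
P=np.load('poses.npy')[1]; o=ori(-15.2,45); gl=TT(P,[(-25,5,105)])[0]; go(arm,gl-o.as_matrix()[:,2]*64,o)
s=arm.read_state(); z=R.from_quat(s['ee_rot']).as_matrix()
print('glass',np.array(s['position'])+z[:,2]*64,'tilt',np.degrees(np.arccos(-z[2,2])),np.round(s['joint_vel'],3))
E
python3 fin.py
```

```text
clock: 23.5
position: [449.9, -145.7, 280.9]
ee_rot: [0.94, -0.129, 0.312, 0.049]
contact_force: [0.3, -1.9, 1.0]
gripper_width: 28.3
grasp_force: 59.5
t 23.5 pos [ 449.9 -145.7  280.9] j [-0.   -0.16 -0.97  0.9  -0.22  0.46] w 28.3 gf 59.5 F [ 0.3 -1.9  1. ]
turn [ 0.87  8.19 -0.03]
shift now [-45.7  -7.3 128.9]
shift after turn [-63.6  -5.4 121.2]
glass [ 486.63952314 -156.72551391  229.65710106] tilt 36.81351827943416 [-0.81  -0.15  -0.549  2.205  0.919 -1.553]
```

```bash
python3 -m pendant '[[0,0,0,0,0,0,0.02],[0,-0.001,0.015,0,0,0,0.02],[-0.005,-0.001,0.015,0,0,0,0.02],[-0.005,-0.001,0.02,0,0,0,0.02],[-0.005,-0.001,0.02,0,0,0,0.02],[-0.005,-0.001,0.02,0,0,0,0.02],[-0.005,-0.001,0.015,0,0,0,0.02],[-0.005,-0.001,0.01,0,0,0,0.02],[0,0,0,0,0,0,0.02],[0,0,0,0,0,0,0.02]]'
python3 fin.py
```

```text
clock: 24.5
position: [491.2, -151.6, 232.8]
ee_rot: [0.952, -0.131, 0.272, 0.043]
contact_force: [0.4, 0.1, -0.8]
gripper_width: 28.1
grasp_force: 60.1
t 24.5 pos [ 491.2 -151.6  232.8] j [-0.05  0.   -0.93  0.94 -0.16  0.44] w 28.1 gf 60.1 F [ 0.4  0.1 -0.8]
turn [ 0.85 13.03 -0.17]
shift now [-44.3  -1.   69.7]
shift after turn [-58.9  -0.3  57.9]
glass [ 523.69699672 -161.40669592  178.54830799] tilt 31.979031519398365 [-0.004 -0.013 -0.002  0.002 -0.    -0.001]
```

```bash
python3 -m pendant '[[-0.008,0,0.0127,0,0,0,0.02],[-0.008,0,0.0127,0,0,0,0.02],[-0.008,0,0.0127,0,0,0,0.02],[-0.008,0,0.0127,0,0,0,0.02],[0,0,0,0,3,0,0.02],[0,0,0,0,3,0,0.02],[0,0,0,0,3,0,0.02],[0,0,0,0,3,0,0.02],[0,0,0,0,0,0,0.02],[0,0,0,0,0,0,0.02]]'
python3 fin.py
```

```text
clock: 25.5
position: [490.3, -156.3, 269.9]
ee_rot: [0.942, -0.129, 0.307, 0.042]
contact_force: [0.2, -0.0, -1.8]
gripper_width: 28.5
grasp_force: 60.2
t 25.5 pos [ 490.3 -156.3  269.9] j [-0.05 -0.06 -0.91  0.93 -0.16  0.47] w 28.5 gf 60.2 F [ 0.2 -0.  -1.8]
turn [ 0.19  8.88 -0.27]
shift now [-71.4  -4.9  96. ]
shift after turn [-85.4  -5.   83.9]
glass [ 526.66347609 -166.36992364  218.22309479] tilt 36.119640339764814 [ 0.001  0.026 -0.006 -0.002 -0.001  0.001]
```

The forward tilt runs joint 5 into its limit. I'll tilt the other way instead, which the arm did easily with the cover.

```bash
python3 -m pendant '[[0,0,0,0,-5,0,0.02],[0,0,0,0,-5,0,0.02],[0,0,0,0,-6,0,0.02],[0,0,0,0,-6,0,0.02],[0,0,0,0,-7,0,0.02],[0,0,0,0,-7,0,0.02],[0,0,0,0,-7,0,0.02],[0,0,0,0,-7,0,0.02],[0,0,0,0,-7,0,0.02],[0,0,0,0,-7,0,0.02],[0,0,0,0,-6,0,0.02],[0,0,0,0,-6,0,0.02]]'
sed -i 's/ori(-15.2,45)/ori(-15.2,-45)/; s/(-25,5,105)/(-40,5,110)/' fin.py; python3 fin.py
```

```text
clock: 26.7
position: [494.6, -168.3, 273.9]
ee_rot: [0.942, -0.14, -0.303, -0.036]
contact_force: [0.9, 0.2, -1.6]
gripper_width: 28.0
grasp_force: 60.1
t 26.7 pos [ 494.6 -168.3  273.9] j [-0.08  0.5   0.15 -0.11 -1.83  1.36] w 28.0 gf 60.1 F [ 0.9  0.2 -1.6]
turn [-0.1  -9.51 -1.68]
shift now [123.1 -17.8  57.5]
shift after turn [131.4 -14.2  36.3]
glass [ 458.71371704 -158.63663806  221.76380058] tilt 35.48616768077237 [-0.086  0.506  0.516 -0.182 -1.045  0.033]
```

```bash
python3 -m pendant '[[0,0,0,0,0,0,0.02],[0.01,-0.001,0.004,0,-1.5,0,0.02],[0.015,-0.002,0.007,0,-1.5,0,0.02],[0.015,-0.002,0.007,0,-1.5,0,0.02],[0.015,-0.002,0.007,0,-1,0,0.02],[0.015,-0.002,0.007,0,0,0,0.02],[0.015,-0.002,0.007,0,0,0,0.02],[0.015,-0.002,0.007,0,0,0,0.02],[0.01,-0.002,0.003,0,0,0,0.02],[0,0,0,0,0,0,0.02]]'
python3 fin.py
```

```text
clock: 27.7
position: [549.6, -171.0, 165.4]
ee_rot: [0.927, -0.138, -0.347, -0.042]
contact_force: [-1.0, -0.8, -1.0]
gripper_width: 28.2
grasp_force: 60.2
t 27.7 pos [ 549.6 -171.   165.4] j [-0.08  0.72  0.24 -0.12 -1.79  1.37] w 28.2 gf 60.2 F [-1.  -0.8 -1. ]
turn [-0.14 -4.13 -1.68]
shift now [16.8 -2.9 -1.1]
shift after turn [16.7 -2.4 -2.3]
glass [ 509.1847388  -159.9617976   117.03925094] tilt 40.87185356585314 [-0.003 -0.033  0.006  0.01  -0.021  0.   ]
```

Glass is at about (509,-160,117), 105 mm above the panel top and 49° from flat. I'll let it settle and check with one picture.

```bash
python3 -m pendant '[[0,0,0,0,0,0,0.02],[0,0,0,0,0,0,0.02],[0,0,0,0,0,0,0.02],[0,0,0,0,0,0,0.02],[0,0,0,0,0,0,0.02]]'
python3 - <<'E'
from h import *; from bench import arm
a=arm.get_image('scene'); s=arm.get_image('side')
A=cv2.resize(a['image'][150:290,160:400,::-1],(720,420)); B=cv2.resize(s['image'][150:290,220:420,::-1],(600,420))
cv2.imwrite('pics/end.png',cv2.resize(np.hstack([A,B]),(800,255)))
E
```

```text
clock: 28.2
position: [549.5, -171.3, 167.6]
ee_rot: [0.927, -0.138, -0.345, -0.042]
contact_force: [-0.8, 0.4, -1.1]
gripper_width: 28.1
grasp_force: 60.2
```

View pics/end.png

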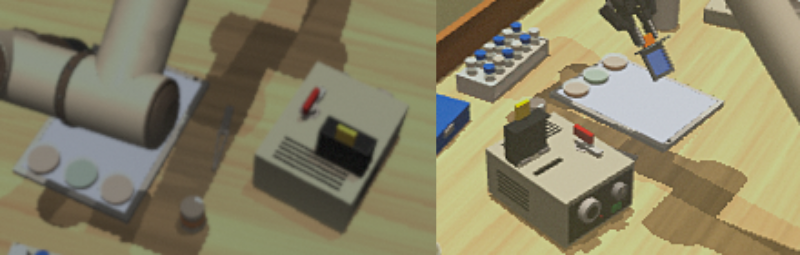

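The side view shows the blue glass at (655,62), tipped in the fingers over the panel. Cover and clamp are open, and the dishes, forceps and jar haven't moved.

```bash
python3 -c "
from bench import arm
print(arm.job_done())"
```

```text
the job is handed in; nothing more can be done
None
```

The job is handed in, result not reported: the gripper holds the filter still over the lit panel, the glass about 105 mm above it and about 49° from flat, with clamp and cover open and nothing loose visibly moved in the last pictures.

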